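Set up a small satellite on the bench scale for weighing

ROBOT

A 6-joint arm with a two-finger parallel gripper is mounted at the origin on the work surface. World frame = base frame: x ahead of the robot, y to its left, z up, the work surface at z = 0. Lengths are in mm, angles in rad, forces in N, time in s.
With the tool pointing down it reaches from about 275 to 825 mm from the base axis. Payload 4.9 kg.
Tool frame: the origin (TCP) lies at the very end of the fingers, on their centre line; the grasp point (between the pads) lies 19 mm behind it; z points along the fingers, y is the direction in which the jaws open and shut (so a half turn about z gives the same grasp; the last joint's range is limited). The gripper opens to 85 mm and grips with 20 to 120 N. Pads are 22 mm wide; open, the fingers measure 114 mm over their backs; the gripper's body (76 mm by 85 mm) begins 54 mm behind the grasp point. The pads swing forward as they close: fully open they stand 13 mm farther back than shut.
Start: joints at [-1.411, 0.326, -0.193, 1.052, 0, 1.437], TCP at [159.287, -526.447, 231.281] pointing down, gripper open.
Joint ranges: [-2.65, 2.65], [-0.97, 1.79], [-1.3, 1.35], [-1.93, 2.1], [-1.47, 1.37], [-3.14, 3.14]. Speed limits (rad/s): [2.57, 2.57, 3.14, 3.14, 3.14, 3.14].

INTERFACE

Orientations are given as [roll, pitch, yaw] about the fixed x, y, z axes, in that order (R = Rz(yaw) Ry(pitch) Rx(roll)).
In Python, from bench import bot, solve_ik, imaging gives the robot as it stands. Calls block until the motion is done:
- bot.move_ptp(position, orientation): joint-space move of the TCP to a pose.
- bot.movel(position, rot=None, max_speed=150, threshold=None): straight line of the TCP; rot=None keeps the orientation; max_speed is the mean speed in mm/s. With threshold (N) it stops when the force on the tool has changed by that much, and returns True; else False.
- bot.move_j(angles): joint-space move.
- bot.grip(opening, effort=None): opening from 0.0 (shut) to 1.0 (fully open); effort is the grip in N (None keeps the last); returns when the fingers have stopped.
- bot.dwell(seconds).
- solve_ik(position, orientation): joint angles nearest the present ones, or None.
- bot.get_state(): the state.
- imaging.capture(name): name is "side" or "top"; returns the picture (384x512x3 uint8, blue, green, red); there is no depth.
- imaging.camera_model(name): a dict with "K" (3x3 intrinsics, pixels), "k1" (the pictures are not rectified: a ray, as slopes to the right and down, at radius r is drawn at 1 + k1 r^2 times it, then the intrinsics apply), "position" and "rotation" of the camera in the world. Camera axes: x right, y up, looking along -z (the intrinsics and any distortion apply to the point x, -y, -z); pixel columns grow to the right and rows downward; lengths in mm; the calibration is good to about 2 mm. A picture is of the moment at which its call begins. camera_model takes no time and is no camera call.
A pose or a line that the arm cannot do raises bot.IKError and nothing moves.
- bot.sign_off(): hands the job in, once; it reports no verdict.
The state is a dict: "t": time; "qpos": joint angles; "joint_velocities": joint speeds; "effort": joint torques, N m; "tcp_pos": TCP position; "orientation": TCP orientation; "contact_force": force on the tool from outside, world axes, zero at the start; "wrist_torque": the same for the moment, N m; "opening": opening from 0.0 (shut) to 1.0 (fully open).
Only numpy, scipy, OpenCV 4.12 (cv2) and the standard library are available. Lean on these libraries where they do the work, as an engineer would, in place of code of your own. Each camera call takes 0.05 s, during which the arm holds its last target. There are 200 camera calls.

TASK

Set the satellite up for weighing: lay the two plastic support bars on the steel pan of the scale, both running from the display end to the rear, one left and one right of the middle, and stand the satellite gently on top of them in the middle of the pan, its corner feet on the bars (two feet on each, either bar on either side) and its yellow antenna towards the scale's display. Lay the red safety pin flat on the bare pan beside the satellite, to the right of the right-hand bar as read by someone facing the display, touching nothing but the pan. Never let the satellite touch the scale itself, keep it upright, and leave the tape, the wooden box and the screwdriver where they are.

Things in the scene. Friction and masses are not known exactly. Their poses are not given: they have to be found in the camera images.
- pan (a point): Middle of the top of the fixed scale's steel pan, 66 mm above the bench; the scale stands left or right of the mat. Pan 240 (x) by 300 mm (y). x points to the rear, away from the display (dark, green dashes) on the console, which adjoins the pan's -x edge, is lower than the pan and reaches 225 mm from its middle; +y is left and -y right for someone facing the display; z up.
- bar_white_center (a point): Centre (half-way up) of the loose white plastic support bar, 150 mm long (x) by 32 mm wide (y) by 25 mm high (z), 0.17 kg, plain block, lies on the mat. Grip it across its 32 mm width.
- bar_black_center (a point): Centre (half-way up) of the loose black plastic support bar, otherwise the same: 150 mm long (x) by 32 mm wide (y) by 25 mm high (z), 0.17 kg, lies on the mat.
- sat_handle (a point): Middle of the blue handle bar over the middle of the loose satellite, 153.5 mm above its soles; satellite's axes (z up, x from antenna face to back). Bar 90 (y) by 16 (x) by 14 mm high on end posts (66 mm clear between them, 32 mm free below): grip it across its 16 mm. Satellite: dark solar-panelled cube with aluminium edges, 100 x 100 x 113.5 mm plus handle (160.5 mm in all), 0.8 kg, on the mat.
- antenna (a point): Point on the satellite's -x face, which bears the yellow antenna coil (its yellow strip also runs over the front half of the top): 50 mm from its middle, 68.5 mm above its soles. The satellite stands on four feet 8.5 mm square, each centred 45.75 mm from its middle along both x and y (between them its underside is 6.5 mm higher). The mat is fixed, blue, 2 mm thick.
- safety_pin_center (a point): Centre (half-way up) of the red grip of the loose safety pin: grip block 40 mm long (x) by 20 mm wide (y) by 12 mm high (z), with two steel prongs 4 mm thick that stick out a further 20 mm from its +x end; 0.03 kg; lies flat on the mat. Grip it across its 20 mm width.
- tape_roll: Bystander: flat amber roll of tape, 50 mm across, 12 mm high, lying on the mat between the other things; origin at the middle of its underside. Leave alone.
- weight_box: Bystander: closed wooden box, 77 by 122 mm (x by y), 62 mm high, beyond the scale and mat; origin at the middle of its underside. Leave alone.
- screwdriver_grip (a point): Bystander: screwdriver 150 mm long lying on the bench between the scale and the mat; this point lies on its handle. Leave alone.
Things that resemble listed ones, but are neither listed nor needed, are in the scene too. What is meant by the part that bears bar_black_center is not blue or turquoise, and is the smaller of those in its own colour.

How it is judged (in metres and radians):
At the end, for the whole second after the job is handed in: Bars flat on pan, 34-58 mm left and right of the satellite, parallel within 0.15 rad, its feet on them; satellite upright, within 15 mm of the pan's middle, square within 0.2 rad, antenna to display; pin flat on pan 80-140 mm right of its middle, within 60 mm fore and aft, clear; all at rest (z of bar_white_center in the frame of pan between 0.009 and 0.016 m and x of bar_white_center in the frame of sat_handle between -0.024 and 0.024 m and angle between the x axis of each of bar_white_center, bar_black_center and the x axis of sat_handle, either way round below 0.15 rad and angle between each of bar_white_center, bar_black_center's own z axis and vertical below 0.06 rad and linear speed of each of bar_white, bar_black, satellite, safety_pin below 0.01 m/s and z of bar_black_center in the frame of pan between 0.009 and 0.016 m and x of bar_black_center in the frame of sat_handle between -0.024 and 0.024 m and ((y of bar_white_center in the frame of sat_handle between 0.034 and 0.058 m and y of bar_white_center in the frame of pan between 0.03 and 0.065 m and y of bar_black_center in the frame of sat_handle between -0.058 and -0.034 m and y of bar_black_center in the frame of pan between -0.065 and -0.03 m) or (y of bar_white_center in the frame of sat_handle between -0.058 and -0.034 m and y of bar_white_center in the frame of pan between -0.065 and -0.03 m and y of bar_black_center in the frame of sat_handle between 0.034 and 0.058 m and y of bar_black_center in the frame of pan between 0.03 and 0.065 m)) and x of sat_handle in the frame of pan between -0.015 and 0.015 m and y of sat_handle in the frame of pan between -0.015 and 0.015 m and z of sat_handle in the frame of pan between 0.1745 and 0.1825 m and angle between sat_handle's own z axis and vertical below 0.05 rad and angle between the x axis of sat_handle and the x axis of pan, either way round below 0.2 rad and x of antenna in the frame of pan below -0.03 m and angular speed of satellite below 0.05 rad/s and x of safety_pin_center in the frame of pan between -0.06 and 0.06 m and y of safety_pin_center in the frame of pan between -0.14 and -0.08 m and z of safety_pin_center in the frame of pan between 0.002 and 0.01 m and angle between safety_pin_center's own z axis and vertical below 0.15 rad and contact force between safety_pin and bar_white below 0.02 N and contact force between safety_pin and bar_black below 0.02 N and contact force between safety_pin and satellite below 0.02 N); the robot touches nothing.
It fails at once if the satellite touches the scale itself, instead of standing on the bars (contact force between satellite and scale above 0.5 N).
It fails at once if the satellite is tipped by more than about 30 degrees (angle between sat_handle's own z axis and vertical above 0.5 rad).
It fails at once if the satellite is dropped or slammed onto the pan's bars (over 0.4 m/s within 30 mm of standing on them, or over 60 N) ((horizontal distance between sat_handle and pan below 0.06 m and z of sat_handle in the frame of pan below 0.2085 m and linear speed of satellite above 0.4 m/s) or contact force between satellite and bar_white above 60 N or contact force between satellite and bar_black above 60 N).
It fails at once if the roll of tape, the wooden box or the screwdriver is moved by more than 20 mm (distance of any of tape_roll, weight_box, screwdriver_grip from where it was at the start of the episode above 0.02 m).
It also fails if it takes over 128 s, if anything falls off the work surface, if the arm or the gripper's body presses on something with over 40 N, if the wrist force passes 120 N, or if a joint passes its speed limit or range.

## Working session

There is one attempt and no reset: what is moved stays moved. The work goes in short steps, each a Python script; the robot and the scene stay as the last script left them, time stands still between calls to the robot, and variables do not carry over. Pictures are saved under pics/ and viewed, about 12 in all and at most 16, crops included, and the job is handed in when it is done.

```bash
mkdir -p pics; ls; python3 - <<'E'
from bench import bot, imaging
import cv2
for n in("top","side"):
    im=imaging.capture(n); cv2.imwrite(f"pics/{n}0.png",im)
    cv2.imwrite(f"pics/{n}0b.png",cv2.resize(im,(800,600),interpolation=cv2.INTER_CUBIC))
    m=imaging.camera_model(n); print(n,m)
print(bot.get_state())
E
```

```text
pics
top {'K': array([[390.95752537,   0.        , 258.43303446],
       [  0.        , 390.95752537, 192.36470898],
       [  0.        ,   0.        ,   1.        ]]), 'k1': -0.016098402674086534, 'position': array([ 514.69001815, -135.02751185, 1292.8134724 ]), 'rotation': array([ 0.05382457,  0.00881204, -1.56879731])}
side {'K': array([[447.66233347,   0.        , 259.57552126],
       [  0.        , 447.66233347, 194.07762535],
       [  0.        ,   0.        ,   1.        ]]), 'k1': -0.05367746475513254, 'position': array([ 120.81136382, 1121.38249757, 1006.43752922]), 'rotation': array([ 0.98538294,  0.01625049, -2.79308332])}
{'t': 0.1, 'qpos': array([-1.41125716e+00,  3.26829714e-01, -1.93491309e-01,  1.05200204e+00,
        5.64227556e-07,  1.43658977e+00]), 'joint_velocities': array([ 2.81933215e-05,  1.34939123e-05,  2.97467932e-03,  3.88997157e-04,
       -3.86994577e-04, -5.18218355e-04]), 'effort': array([ 1.26438513e-04, -4.44240189e+01,  2.63037944e+01,  7.88196106e-03,
       -6.96516099e-05,  6.78072723e-06]), 'tcp_pos': array([ 159.17059256, -525.91806561,  230.5991295 ]), 'orientation': array([-3.14007973e+00, -2.04841912e-04,  2.93745569e-01]), 'contact_force': array([ 0.70716332,  0.32594356, -0.49388526]), 'wrist_torque': array([-0.01965668,  0.04899475, -0.03114794]), 'opening': 0.9945455999090815}
```

View pics/top0b.png

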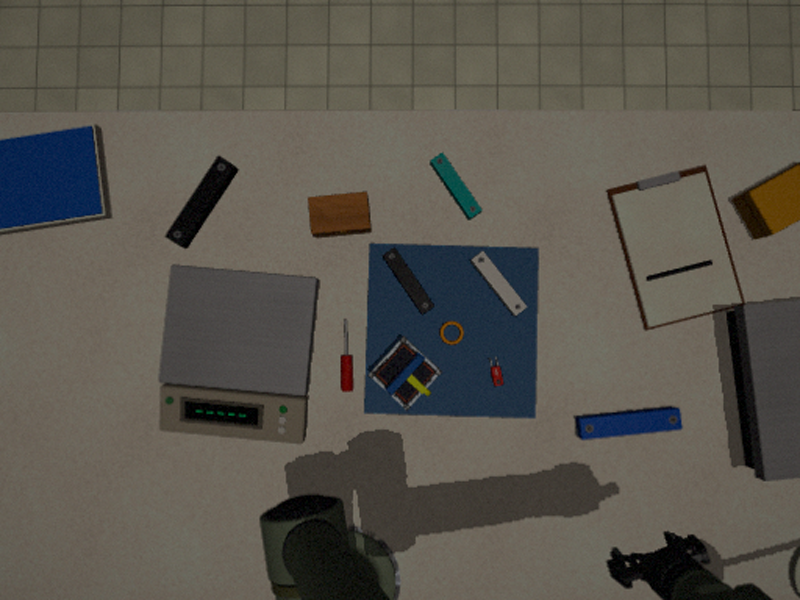

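View pics/side0b.png

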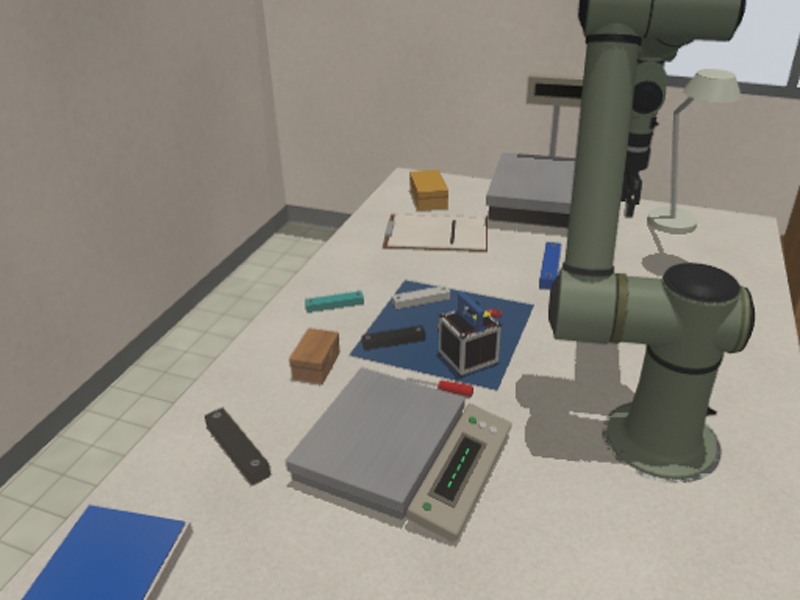

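The top view shows the scale (pan quad about (172,265), (319,278), (306,396), (160,383) in the 800x600 image), the mat with the white bar (499,283), black bar (408,281), tape (452,333), pin (497,374) and satellite (404,372). The yellow antenna points lower right. The side view agrees, and the big black bar lies beyond the scale, so the one on the mat is the one meant.

```bash
cat > h.py <<'E'
import numpy as np, cv2
from scipy.spatial.transform import Rotation as R
from bench import bot, solve_ik, imaging
def ray(n,px):
    m=imaging.camera_model(n); K=m["K"]
    p=(np.atleast_2d(px).astype(float)-K[:2,2])/[K[0,0],K[1,1]]
    u=p.copy()
    for _ in range(8): u=p/(1+m["k1"]*(u**2).sum(1,keepdims=True))
    d=np.c_[u[:,0],-u[:,1],-np.ones(len(u))]
    return m["position"],R.from_euler("xyz",m["rotation"]).apply(d)
def pl(n,px,z):
    c,d=ray(n,px); return c+d*((z-c[2])/d[:,2])[:,None]
def proj(n,P):
    m=imaging.camera_model(n); K=m["K"]
    q=R.from_euler("xyz",m["rotation"]).inv().apply(np.atleast_2d(P)-m["position"])
    u=np.c_[q[:,0],-q[:,1]]/-q[:,2:]
    u=u*(1+m["k1"]*(u**2).sum(1,keepdims=True)); return u*[K[0,0],K[1,1]]+K[:2,2]
def tri(a,b):
    c1,d1=ray("top",a);c2,d2=ray("side",b);d1=d1[0];d2=d2[0]
    s=np.linalg.lstsq(np.c_[d1,-d2],c2-c1,rcond=None)[0]
    p,q=c1+s[0]*d1,c2+s[1]*d2; return (p+q)/2,np.linalg.norm(p-q)
def comps(mask,roi,amin=15):
    x0,y0,x1,y1=roi; m=np.zeros_like(mask); m[y0:y1,x0:x1]=mask[y0:y1,x0:x1]
    n,l,s,c=cv2.connectedComponentsWithStats(m,connectivity=8)
    return sorted([(s[i,4],np.argwhere(l==i)[:,::-1]) for i in range(1,n) if s[i,4]>=amin],key=lambda t:-t[0])
def pca(P):
    c=P[:,:2].mean(0); w,v=np.linalg.eigh(np.cov((P[:,:2]-c).T)); 
    return c,np.arctan2(v[1,1],v[0,1]),np.sqrt(12*w[::-1])
E
python3 - <<'E'
from h import *
im=cv2.imread("pics/top0.png"); hsv=cv2.cvtColor(im,cv2.COLOR_BGR2HSV)
roi=(236,158,344,264)
for n,p in dict(white=(319,181),black=(261,180),pin=(318,239),tape=(282,213),mat=(300,195),pan=(155,210),cons=(120,270),bench=(225,200),ant=(268,246),hand=(258,239)).items(): print(n,hsv[p[1],p[0]])
H,S,V=cv2.split(hsv)
M={"white":((S<70)&(V>110)),"black":((S<90)&(V<75)),"red":(((H<8)|(H>170))&(S>140)),"yellow":((H>20)&(H<35)&(S>140)),"handle":((H>100)&(H<125)&(S>170)),"nonmat":~((H>95)&(H<120)&(S>100))}
for k,m in M.items():
    z={"white":14.5,"black":14.5,"red":8,"yellow":115,"handle":162,"nonmat":8}[k]
    for a,px in comps(m.astype(np.uint8),roi,12)[:6]:
        c,t,l=pca(pl("top",px,z)); print(k,a,px.mean(0).round(1),c.round(1),round(t,3),l.round(0))
big=cv2.resize(im[150:290,95:350],None,fx=3.1,fy=3.1,interpolation=cv2.INTER_CUBIC)
cv2.imwrite("pics/crop1.png",cv2.convertScaleAbs(big,alpha=1.5))
s=cv2.imread("pics/side0.png")
cv2.imwrite("pics/crop2.png",cv2.convertScaleAbs(cv2.resize(s[170:350,175:350],None,fx=3.3,fy=3.3,interpolation=cv2.INTER_CUBIC),alpha=1.3))
E
```

```text
white [ 15  32 113]
black [150  20  25]
pin [  3 135 106]
tape [ 18 255 114]
mat [105 131  64]
pan [15 13 79]
cons [16 65 59]
bench [ 23  41 111]
ant [ 31 222 117]
hand [106 211  75]
white 244 [319.4 181.7] [ 619.  -323.2] -2.463 [129.  27.]
black 421 [261.  179.3] [ 626.4 -131.9] -2.55 [149.  31.]
black 157 [253.3 232.9] [ 451.4 -107.1] 2.362 [78. 30.]
black 103 [272.3 238.1] [ 434.4 -169.1] 1.716 [51. 35.]
black 103 [259.3 252.1] [ 389.  -126.7] 3.038 [51. 39.]
black 63 [242.3 236.1] [440.8 -71.3] 2.629 [69. 36.]
black 62 [313.7 182.4] [ 616.7 -304.7] -2.495 [159.   9.]
red 68 [317.5 240.1] [ 428.1 -316.8] -2.94 [40. 22.]
red 14 [256.9 254.4] [ 381.2 -119.1] 0.855 [33.  5.]
red 12 [273.8 235.5] [ 442.7 -174. ] -2.369 [32.  5.]
yellow 84 [267.2 246.2] [ 416.6 -151.1] 0.877 [49. 15.]
handle 179 [259.1 238.6] [ 442.3 -127. ] 2.407 [91. 17.]
nonmat 989 [259.1 238.6] [ 432.5 -125.9] 0.825 [126. 113.]
nonmat 523 [318.7 181. ] [ 621.6 -322. ] -2.48 [154.  37.]
nonmat 438 [260.9 179.4] [ 626.9 -131.7] -2.547 [149.  32.]
nonmat 135 [288.5 212.5] [ 517.8 -222.4] 2.768 [54. 53.]
nonmat 112 [317.2 238.4] [ 433.6 -316. ] -2.927 [56. 22.]
nonmat 101 [342.8 231.7] [ 455.6 -399.6] 3.123 [253.   4.]
```

View pics/crop1.png

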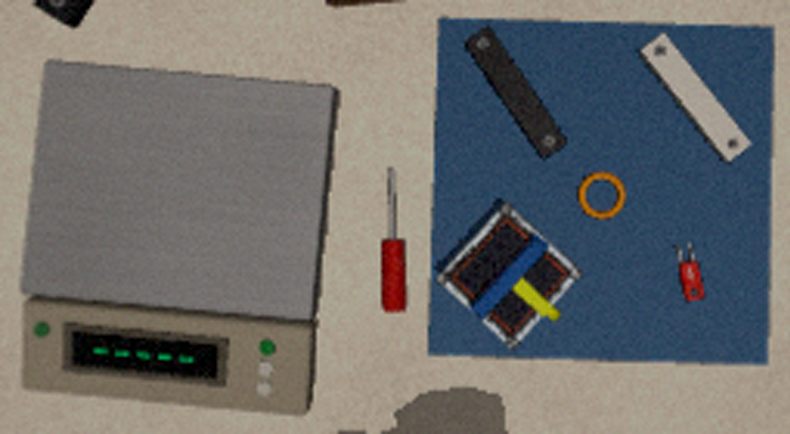

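View pics/crop2.png

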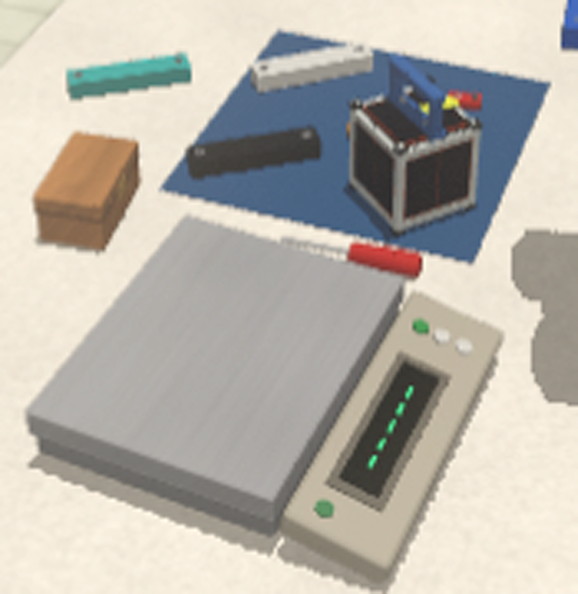

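Crops: the pan top is the grey quad with crop corners (46,60), (338,88), (312,320) and (22,292), and its display faces the robot. The satellite's antenna points to lower right in the top view, and the pin's prongs point up. Next I'll fit the pan.

```bash
python3 - <<'E'
from h import *
im=cv2.GaussianBlur(cv2.imread("pics/top0.png"),(3,3),0); H,S,V=cv2.split(cv2.cvtColor(im,cv2.COLOR_BGR2HSV))
a,px=comps(((S<32)&(V>62)).astype(np.uint8),(96,160,208,260))[0]
def rect(n,px,z):
    P=pl(n,px,z)[:,:2].astype(np.float32); r=cv2.minAreaRect(P); print(n,len(px),[np.round(v,2) for v in r], np.radians(r[2]).round(3), pca(P))
    return r
rect("top",px,66)
c=cv2.imread("pics/side0.png");b=cv2.GaussianBlur(c,(3,3),0);H,S,V=cv2.split(cv2.cvtColor(b,cv2.COLOR_BGR2HSV))
print([cv2.cvtColor(b,cv2.COLOR_BGR2HSV)[y,x] for x,y in((240,285),(215,310),(200,305),(300,290),(180,330))])
# corners from side crop
Q=np.array([(188,218),(403,284),(275,500),(28,412)])/3.3+[175,170]
print(pl("side",Q,66).round(1), pl("side",Q,66).mean(0).round(1))
Q=np.array([(46,60),(338,88),(312,320),(22,292)])/3.1+[95,150]
print(pl("top",Q,66).round(1),pl("top",Q,66).mean(0).round(1))
# side-view check of bars, handle
s=cv2.cvtColor(c,cv2.COLOR_BGR2HSV); H,S,V=cv2.split(s)
for k,m,roi,z in(("white",(S<70)&(V>120),(248,180,292,200),14.5),("black",(V<75)&(S<90),(228,205,275,226),14.5),("handle",(H>100)&(H<125)&(S>170),(290,185,312,215),155.5),("red",((H<8)|(H>170))&(S>140),(308,195,325,205),8)):
    for a,px in comps(m.astype(np.uint8),roi)[:2]:
        q,t,l=pca(pl("side",px,z)); print(k,a,q.round(1),round(t,3),l.round(0))
for y in (0.836,0.66,0.595,0.21): pass
for p,yw in (([626,-132,5],.595),([620,-323,5],.66),([428,-317,5],.21),([442,-127,140],.836+np.pi/2),([442,-127,140],.836-np.pi/2)):
    print(solve_ik(p,[np.pi,0,yw]))
E
```

```text
top 7037 [array([523.51, 213.95]), array([300.42, 237.52]), np.float64(84.9)] 1.482 (array([523.0649, 212.3596], dtype=float32), np.float64(1.482861400400948), array([296.07610282, 236.43506662]))
[array([ 18,  10, 134], dtype=uint8), array([18, 14, 94], dtype=uint8), array([18, 13, 96], dtype=uint8), array([43, 36, 49], dtype=uint8), array([ 19,  26, 189], dtype=uint8)]
[[620.5  60.9  66. ]
 [387.4  86.9  66. ]
 [412.7 372.6  66. ]
 [647.9 352.4  66. ]] [517.1 218.2  66. ]
[[653.1 347.3  66. ]
 [624.7  47.6  66. ]
 [390.1  71.7  66. ]
 [417.  366.6  66. ]] [521.2 208.3  66. ]
white 359 [ 636.4 -351.5] -2.603 [194.  90.]
black 380 [ 625.4 -132.7] -2.501 [150.  60.]
[-0.32311565  0.70437778 -0.1935751   0.67284344  0.          2.223477  ]
[-5.85755697e-01  7.95388584e-01 -1.60036439e-03  7.73807378e-01
  0.00000000e+00  1.89583696e+00]
[-0.77612406  0.55629713 -0.50174635  0.51275285  0.          2.15546859]
[-0.44052474  0.25167112 -0.55450298  0.76462223  0.          0.29427159]
[-0.44052474  0.25167112 -0.55450298  0.76462223  0.         -2.84732106]
```

```bash
cat >> h.py <<'E'
PAN=np.array([522.8,213.0]); PY=-0.088
def pan2w(x,y): 
    c,s=np.cos(PY),np.sin(PY); return PAN+[c*x-s*y,s*x+c*y]
D=lambda y:[np.pi,0,y]
def pick(xy,yaw,z,op,hi=230,effort=40):
    bot.move_ptp([*xy,hi],D(yaw)); bot.grip(op)
    bot.movel([*xy,z+25],max_speed=250)
    hit=bot.movel([*xy,z],max_speed=50,threshold=12)
    bot.grip(0,effort); s=bot.get_state(); print("hit",hit,s["tcp_pos"].round(1),"op",round(s["opening"],3))
    bot.movel([*s["tcp_pos"][:2],hi],max_speed=200); s2=bot.get_state()
    print("lift op",round(s2["opening"],3),"F",s2["contact_force"].round(1),"t",s2["t"]); return s["tcp_pos"]
def place(xy,yaw,z,op,hi=230,thr=6):
    bot.move_ptp([*xy,hi],D(yaw)); bot.movel([*xy,z+12],max_speed=200)
    hit=bot.movel([*xy,z-4],max_speed=20,threshold=thr); s=bot.get_state(); print("place hit",hit,s["tcp_pos"].round(1),s["contact_force"].round(1))
    bot.grip(op); bot.movel([*s["tcp_pos"][:2],hi],max_speed=200); print("t",bot.get_state()["t"])
E
python3 - <<'E'
from h import *
p=pick([626.4,-132],.595-np.pi,5,.7)
place(pan2w(0,46),PY,p[2]+64,.7)
cv2.imwrite("pics/top1.png",imaging.capture("top")); im=imaging.capture("side"); cv2.imwrite("pics/side1.png",im)
cv2.imwrite("pics/side1c.png",cv2.resize(im[150:350,120:420],None,fx=2.6,fy=2.6,interpolation=cv2.INTER_CUBIC))
E
```

```text
hit False [ 626.8 -132.1    5.5] op 0.369
lift op 0.363 F [ 0.3 -0.3 -2. ] t 5.9083
place hit True [526.8 258.8  69.4] [-1.1 -0.   4.1]
t 10.3417
```

View pics/side1c.png

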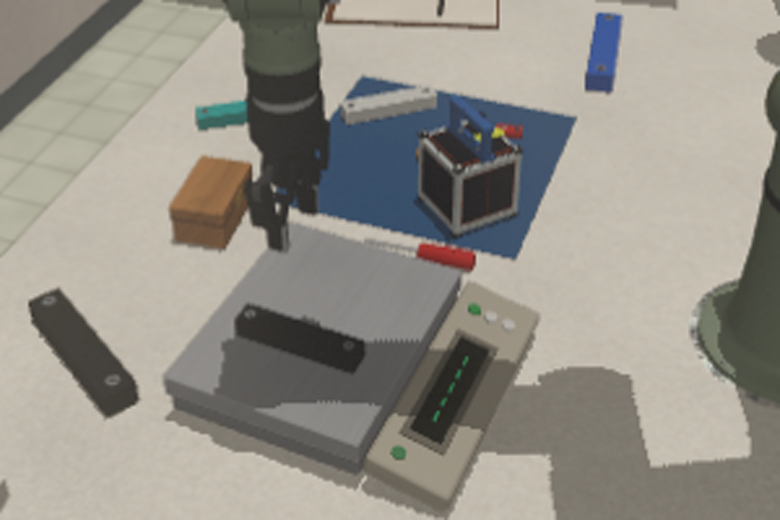

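The black bar lies flat on the left half of the pan, parallel to its sides and centred fore and aft. Next come the white bar and the pin.

```bash
python3 - <<'E'
from h import *
p=pick([620,-322.5],.665-np.pi,5,.7)
place(pan2w(0,-46),PY,p[2]+64,.6)
p=pick([428.3,-316.8],.21-np.pi,5,.5,effort=25)
place(pan2w(-8,-113),PY,p[2]+64,.5,thr=5)
bot.move_ptp([430,-250,300],D(.84-np.pi/2))
for n in("top","side"):cv2.imwrite(f"pics/{n}2.png",imaging.capture(n))
a=cv2.imread("pics/top2.png")[150:290,95:275];b=cv2.imread("pics/side2.png")[210:350,175:330]
f=lambda i:cv2.resize(i,None,fx=2.35,fy=3.2*2.35/3.2,interpolation=cv2.INTER_CUBIC)
cv2.imwrite("pics/c2.png",cv2.convertScaleAbs(np.hstack([f(a),f(b)]),alpha=1.3))
im=cv2.imread("pics/top2.png");H,S,V=cv2.split(cv2.cvtColor(im,cv2.COLOR_BGR2HSV))
c,s=np.cos(PY),np.sin(PY)
for k,m,z,roi in(("white",(S<60)&(V>95),80,(96,165,203,255)),("black",V<50,80,(110,170,200,240)),("red",((H<8)|(H>170))&(S>120),72,(150,180,203,240)),("handle",(H>100)&(H<125)&(S>170),160,(236,200,290,264)),("yellow",(H>20)&(H<35)&(S>140),115,(236,200,290,264))):
    for A,px in comps(m.astype(np.uint8),roi)[:2]:
        q,t,l=pca(pl("top",px,z)); d=q-PAN; print(k,A,q.round(1),"pan",np.round([c*d[0]+s*d[1],-s*d[0]+c*d[1]],1),round(t,3),l.round(0))
E
```

```text
hit False [ 620.4 -322.7    5.5] op 0.365
lift op 0.369 F [ 0.9 -0.5 -2.3] t 16.0083
place hit True [518.7 167.2  69.5] [0.6 0.1 4. ]
t 20.6167
hit False [ 428.6 -317.     5.3] op 0.222
lift op 0.226 F [-0.1  1.5 -0.4] t 25.8583
place hit True [504.9 101.2  69.3] [-1.4  0.5  4.4]
t 30.4167
white 1597 [597.6 274.5] pan [69.1 67.8] 2.069 [434. 202.]
white 445 [517.6 169.9] pan [ -1.4 -43.4] 3.053 [145.  31.]
black 591 [528.5 258.3] pan [ 1.7 45.7] 3.055 [149.  39.]
black 58 [517.6 151.4] pan [  0.2 -61.9] 3.053 [147.   4.]
red 80 [505.9 101.4] pan [  -7.  -112.7] 2.976 [41. 22.]
handle 272 [ 424.4 -112.7] pan [ -69.4 -333.1] 2.426 [134.  31.]
handle 204 [ 470.9 -187.9] pan [ -16.5 -403.9] -2.752 [85. 49.]
yellow 84 [ 416.8 -150.9] pan [ -73.7 -371.8] 0.858 [49. 16.]
```

View pics/c2.png

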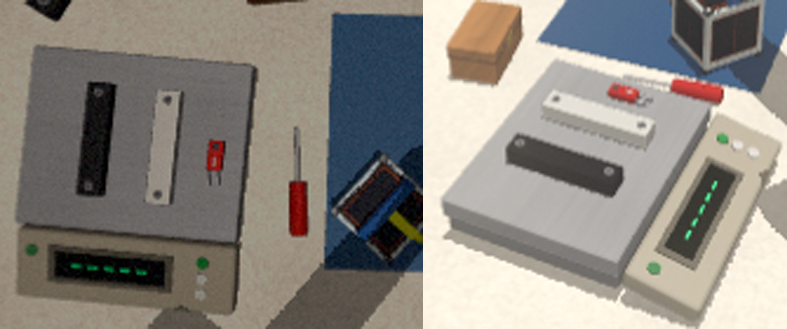

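The bars sit at pan y of about +45.7 and -46 mm, parallel, and the pin lies flat at (-7,-113) with its prongs toward the display, clear of the bars. The satellite is undisturbed, so I'll pick it up.

```bash
python3 - <<'E'
from h import *
p=pick([442.3,-127],.845+np.pi/2,137,.55,hi=345,effort=80)
q=pan2w(0,0)
bot.movel([*q,345],D(PY+np.pi/2),max_speed=180)
bot.movel([*q,p[2]+89+25],max_speed=120)
s=bot.get_state(); print(p,s["tcp_pos"],s["orientation"],s["opening"],s["contact_force"],s["wrist_torque"],s["t"])
for n in("top","side"):cv2.imwrite(f"pics/{n}3.png",imaging.capture(n))
a=cv2.imread("pics/top3.png")[150:290,95:275];b=cv2.imread("pics/side3.png")[170:350,175:330]
f=lambda i:cv2.resize(i,None,fx=2.35,fy=2.35,interpolation=cv2.INTER_CUBIC)
cv2.imwrite("pics/c3.png",cv2.convertScaleAbs(np.hstack([cv2.copyMakeBorder(f(a),0,94,0,0,0),f(b)]),alpha=1.3))
open("pz","w").write(str(p[2]))
E
```

```text
hit False [ 442.3 -127.7  137.3] op 0.173
lift op 0.172 F [ 0.7  0.1 -7.8] t 38.05
[ 442.27032469 -127.65170076  137.3409304 ] [523.40270093 213.11108532 252.20880679] [ 3.14012836e+00 -5.55212292e-04  1.48272543e+00] 0.1651398190743594 [ 0.41304576  0.11113908 -6.83403574] [-0.02512874 -0.05278478 -0.00521366] 41.075
```

View pics/c3.png

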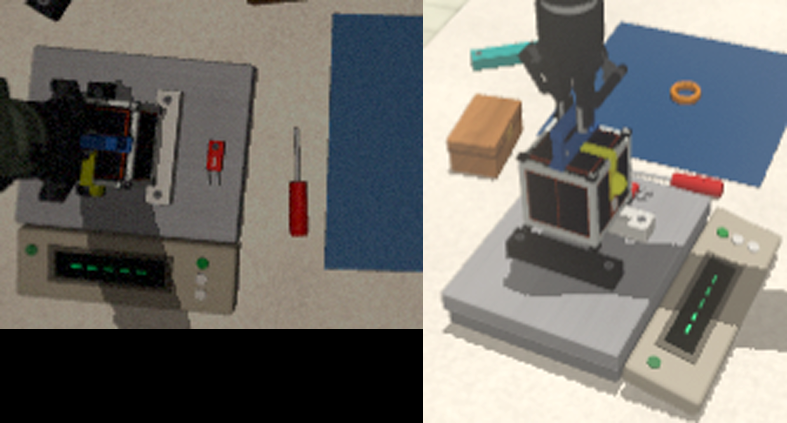

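The satellite hangs upright over the bars with its antenna toward the display, so I'll lower it gently.

```bash
python3 - <<'E'
from h import *
z=float(open("pz").read())+89; q=bot.get_state()["tcp_pos"][:2]
bot.movel([*pan2w(0,0),z+8],max_speed=40)
hit=bot.movel([*pan2w(0,0),z-4],max_speed=12,threshold=4); s=bot.get_state(); print(hit,s["tcp_pos"],z,s["contact_force"])
bot.grip(.5); s=bot.get_state()
bot.movel([*s["tcp_pos"][:2],360],max_speed=120)
bot.move_ptp([350,-350,350],D(.5)); bot.dwell(.5)
for n in("top","side"):cv2.imwrite(f"pics/{n}4.png",imaging.capture(n))
a=cv2.imread("pics/top4.png")[150:290,95:275];b=cv2.imread("pics/side4.png")[170:350,175:330]
f=lambda i:cv2.resize(i,None,fx=2.35,fy=2.35,interpolation=cv2.INTER_CUBIC)
cv2.imwrite("pics/c4.png",cv2.convertScaleAbs(np.hstack([cv2.copyMakeBorder(f(a),0,94,0,0,0),f(b)]),alpha=1.3))
im=cv2.imread("pics/top4.png");H,S,V=cv2.split(cv2.cvtColor(im,cv2.COLOR_BGR2HSV))
c,s=np.cos(PY),np.sin(PY)
for k,m,z,roi in(("handle",(H>100)&(H<125)&(S>170),66+25+157,(110,170,203,245)),("white",(S<60)&(V>95),91,(150,175,180,245)),("red",((H<8)|(H>170))&(S>120),72,(170,180,203,240)),("yellow",(H>20)&(H<35)&(S>140),204,(110,170,203,245))):
    for A,px in comps(m.astype(np.uint8),roi)[:2]:
        q,t,l=pca(pl("top",px,z)); d=q-PAN; print(k,A,q.round(1),"pan",np.round([c*d[0]+s*d[1],-s*d[0]+c*d[1]],1),round(t,3),l.round(0))
print(bot.get_state()["t"])
E
```

```text
True [521.86125241 212.93613329 226.05628147] 226.3409303986854 [-2.49874653  0.39758986  7.89640972]
handle 224 [522.1 206.8] pan [-0.1 -6.2] 1.479 [99. 18.]
white 267 [516.2 162.3] pan [ -2.1 -51. ] 3.047 [162.  27.]
white 16 [491.1 201.6] pan [-30.6 -14.2] 3.069 [31.  5.]
red 79 [505.4 101.3] pan [  -7.5 -112.8] 3.012 [40. 22.]
yellow 119 [487.8 216.7] pan [-35.2   0.6] -2.996 [53. 21.]
46.8083
```

View pics/c4.png

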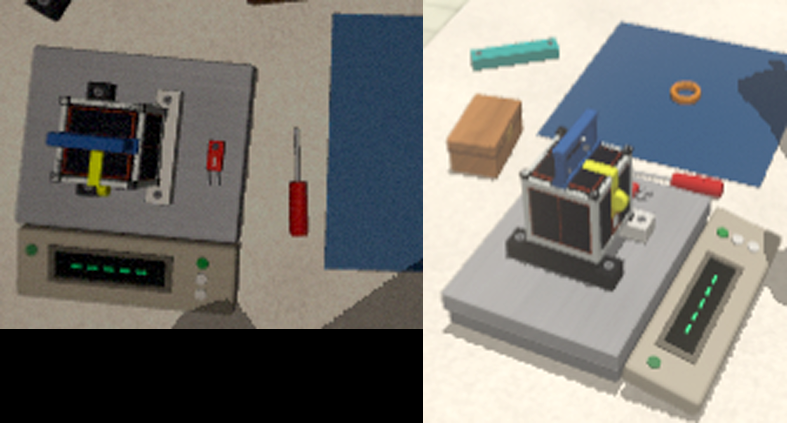

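```bash
python3 - <<'E'
from h import *
p=np.array([[46,139]])/2.35+[95,150]; print(pl("top",p,66+25+157)-[*PAN,0])
a,b=(cv2.imread(f"pics/top{i}.png") for i in(0,4))
for n,(lo,hi,roi) in dict(tape=((12,200,60),(26,255,255),(278,200,300,225)),box=((5,110,40),(18,255,255),(190,115,245,155)),driver=((0,140,40),(8,255,255),(210,220,232,256))).items():
    print(n,[pca(pl("top",comps(cv2.inRange(cv2.cvtColor(i,cv2.COLOR_BGR2HSV),lo,hi),roi)[0][1],10))[0].round(1) for i in(a,b)])
print(bot.sign_off())
E
```

```text
[[  2.44679103  47.46157925 248.        ]]
tape [array([ 517.4, -222.4]), array([ 517.6, -222.4])]
box [array([771. ,  15.5]), array([770.4,  15.2])]
driver [array([432.5,  -3. ]), array([433.5,  -3. ])]
the job is handed in; nothing more can be done
None
```

I set the satellite up on the scale as asked and handed the job in after about 47 s of robot time. The interface reported no verdict.

- **Bars:** both were measured flat on the pan before the satellite went on. They were parallel, with black about 46 mm left and white about 46 mm right of the middle.
- **Pin:** it lies flat on bare pan at about (-7, -113) mm, clear of the bar and the satellite. Its prongs point toward the display, which the task allows.
- **Satellite:** it was lowered until about 4 N of contact, at the expected height within 0.3 mm. It stands upright with its antenna toward the display.
- **Bystanders:** the tape, box and screwdriver appear shifted by 1 mm or less in the top view.

Some of the checks disagreed:
- **Satellite sideways position:** the raw handle mask gave -6 mm, but it included the handle's end post. The handle's left end gave about +2 mm and the yellow strip about +1 mm. All are within the 15 mm limit.
- **Bar readings with the satellite in place:** the white bar read -51 mm because the satellite partly hid it. The black bar was mostly hidden, so I did not remeasure it.
- **Pan middle:** hand-picked corners in the side view put it about 5 mm in y and 6 mm in x from the top-view estimate I used. That leaves the satellite and bars within their limits.

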